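Level the sprung dresser shelf and hold it pressed

ROBOT

A 6-joint arm with a two-finger parallel gripper is mounted at the origin on the work surface. World frame = base frame: x ahead of the robot, y to its left, z up, the work surface at z = 0. Lengths are in m, angles in rad, forces in N, time in s.
With the tool pointing down it reaches from about 0.35 to 0.85 m from the base axis. Payload 8.1 kg.
Tool frame: the origin (TCP) lies midway between the tips of the shut fingers; the grasp point (between the pads) lies 19 mm behind it; z points along the fingers, y is the line along which they close (so a half turn about z gives the same grasp; the last joint's range is limited). The gripper opens to 85 mm and grips with 20 to 120 N. Pads are 22 mm wide; open, the fingers measure 114 mm over their backs; the gripper's body (76 mm by 85 mm) begins 54 mm behind the grasp point. The pads swing forward as they close: fully open they stand 13 mm farther back than shut.
Start: joints at [-1.348, 0.13, 1.488, -0, 1.523, -0.085], TCP at [0.182, -0.572, 0.205] pointing down, gripper open.
Joint ranges: [-2.96, 2.96], [-0.89, 2.26], [0.02, 2.5], [-1.34, 4.48], [0, 2.73], [-2.66, 2.66]. Speed limits (rad/s): [2.39, 2.39, 2.79, 3.14, 3.14, 3.14].

INTERFACE

Orientations are given as a rotation vector (axis times angle).
In Python, from plant import * gives the robot as it stands. The module is installed in compiled form; this text tells all that it offers.
- The arm moves only by the tool arm_command, never from a script. Its argument "rows" is a list of rows, each a list of 3 entries, a list of its own where there are three numbers: the closure, from 0 (fully open) to 1 (shut), then the shift along the tool's x, y, z normalised to -1 to 1, where 1 is 20 cm, then the turn about the tool's z normalised to -1 to 1, where 1 is 120 degrees. In form: [[hand, [tx, ty, tz], turn], ...]. A call has exactly 8 rows; each row is the pose to reach, as a shift and turn from the pose commanded when the call began, along the tool's axes at that moment; what a row does not reach only later rows make up. A row lasts 1/12 s, in which the tool goes at most 41.7 mm and 7.16 degrees, less where a joint would pass 70% of its speed; a pose out of reach is approached as far as the arm can. A call with a number of a shift or a turn outside -1 to 1 is refused whole. A call with a gripper value outside its range is refused whole. The fingers move at their own pace and stop on an object; "squeeze" is the grip in N (left out, the last holds). Time passes only in rows, so rows that repeat a pose let the fingers close, or fill a call up. It gives the time, the measured TCP pose, the force, the opening and the grip force at its end, in the units of the state.
- observe(): the state, without advancing time (a new reading comes with each control period).
- camera(name): name is "scene" or "top" or "wrist"; returns (picture, depth): 384x512x3 uint8, blue, green, red; 384x512 float32, m along the optical axis (not along the pixel's ray), 0 where there is no reading.
- calibration(name): a dict with "camera_matrix" (3x3 intrinsics, pixels), "world_from_camera" (4x4, takes a point from camera to world coordinates). Camera axes: x right, y down, z forward; pixel columns grow to the right and rows downward; lengths in m; the calibration is good to about 2 mm. A picture is of the moment at which its call begins: read the wrist's pose just before it. calibration takes no time and is no camera call; for the wrist camera it gives the pose at the moment of the call.
- close_job(): hands the job in; it is judged then, once.
The state is a dict: "time": time; "qpos": joint angles; "qd": joint speeds; "tau": joint torques, N m; "position": TCP position; "tcp_rot": TCP orientation; "ft_force": force on the tool from outside, world axes, zero at the start; "wrist_torque": the same for the moment, N m; "opening": finger opening in m; "gripper_force": force on a finger pad.
Only numpy, scipy, OpenCV 4.12 (cv2) and the standard library are available. Lean on these libraries where they do the work, as an engineer would, in place of code of your own. Each camera call takes 0.05 s, during which the arm holds its last target. There are 200 camera calls.

TASK

Gently lay the spirit level lengthwise on the low cream shelf, between the knob and the hinged end, and let go of it. Then grip the black knob above the levelling foot, press that sprung end of the shelf down until the foot bears on its metal pad, and turn the knob until the bubble stands centred between the two marks. Finish still gripping the knob and pressing, with the foot on its pad and the bubble centred; leave the other things on the dresser where they are.

Things in the scene. Friction and masses are not known exactly. Their poses are not given: they have to be found in the camera images.
- level: loose aluminium spirit level, 150 mm long (its x axis), 34 wide (y), 26 high, 0.15 kg; origin at the centre of its underside. Solid bar to 14 high, end blocks 33 long to 26; in the gap between them a green vial (top 26) with two black ring marks 17.5 either side of the middle and a pale bubble 24 long. Starts flat on the dresser at the robot's left. Grip across the middle; either end may face the knob
- bubble (a joint): position of the bubble in the vial, m, along the level's +x, 0 = centred, -0.026 to 0.026 = ends of the vial. It drifts to the higher end, about 0.8 mm per mrad of slope, and takes about 2 s to settle
- plinth: fixed base of the low shelf: a plate 134 mm (x) by 340 (y) by 10 thick, origin at the centre of its underside, with two thin steel cheeks at its +y end (robot's left) that carry the shelf's hinge, up to 46 high
- shelf: cream board 120 mm wide (x), 310 long (y), 15 thick, top about 45 above the dresser; origin on the hinge axis, 7 below the top; runs 300 from there along -y. Unpressed, its sprung knob end floats 11 mm (0.045 rad) above level. Pressing the knob meets 3 N at first, 5 N at level, 6 to 7 N below, until the foot meets its pad and stops it hard (push 10 to 20 N in all); let go, it rises again
- shelf_spot (a point): point on the shelf's top surface, on its long centre line, 100 mm from the hinge axis and 155 mm from the knob's axis: a good place for the middle of the level. Its y runs along the shelf, away from the knob
- knob: black knob on the shelf's top at its -y end (robot's right), 255 mm from the hinge: a disc of 56 diameter, top 12 above the shelf, bearing a grip bar 46 long (knob's x axis), 13 thick (y), from 12 to 36 above the shelf. Origin on its axis at the shelf's top. Turns 1.7 rad either way from where its bar lies along the shelf; friction 0.08 N m, stays where left
- knob_grip (a point): on the knob's axis, 24 above the shelf's top, a good height between the finger pads; its x axis runs along the bar
- foot: levelling foot below the knob: steel rod with a 22 diameter rubber disc; origin on its axis inside the board. Turning the knob clockwise (seen from above) screws it out 5 mm per rad, which raises the pressed knob end: bubble about 16 mm per rad towards the knob. At the start it is always too short by 0.5 to 1.5 rad of clockwise turn, different every time: go by the bubble
- pad: fixed steel disc, 40 diameter, 4 thick, on the plinth under the foot, on which the foot must bear; origin at the centre of its underside
- lipstick: chrome lipstick tube, 21 diameter, 68 tall, standing loose; origin under its centre; bystander
- comb: wooden comb 38 by 130 (y) by 5, lying loose; origin under its centre; bystander
- pot: empty terracotta pot, 74 diameter at the rim, 62 tall, loose; origin under its centre; bystander
- ring_cone: glass ring cone, 60 diameter at the base, 87 tall, loose; origin under its centre; bystander
- perfume: amber glass perfume bottle 30 by 55 by 87 tall, loose; origin under its centre; bystander
- cream_jar: white cream jar, 52 diameter, 40 tall, loose; origin under its centre; bystander
- coin_box: fixed grey plastic coin box 92 by 122 by 62 tall with a round press button on top (up to 84); origin under its centre; bystander
Not all that is in view belongs to the job. Several things have the shape of the level; the one meant has the colours described above.

How it is judged:
On the way, in this order (a step that is already met when the one before it is completed fails the run):
1. the level lies lengthwise on the shelf between knob and hinge, let go (x of level in the frame of shelf_spot between -0.04 and 0.04 m and y of level in the frame of shelf_spot between -0.045 and 0.045 m and z of level in the frame of shelf_spot between -0.004 and 0.004 m and angle between level's own z axis and vertical below 0.1 rad and angle between the x axis of level and the y axis of shelf, either way round below 0.2 rad and contact force between level and shelf above 0.2 N and contact force between the fingers and level below 0.05 N), for 0.3 s.
2. the knob is gripped and pressed so that the foot bears on its pad (contact force between foot and pad above 1 N and contact force between the fingers and knob above 1 N), for 0.2 s.
At the end, for the whole second after the job is handed in: The fingers still hold the knob (over 1 N) and press the foot onto its pad with over 1 N; the bubble stands within 5 mm of the middle; the level lies free of the fingers on the shelf, its middle within 40 mm across and 45 mm along of the spot, lengthwise within 0.2 rad (all of step 1 and all of step 2 and value of joint bubble between -0.005 and 0.005 m); the arm keeps its last pose, push and grip.
It fails at once if a bystander is shifted by more than 30 mm (distance of any of lipstick, comb, pot, ring_cone, perfume, cream_jar from where it was at the start of the episode above 0.03 m).
It fails at once if a bystander is tipped over (angle between any of lipstick, comb, pot, ring_cone, perfume, cream_jar's own z axis and vertical above 0.5 rad).
It fails at once if the level is dropped (contact force between the fingers and level below 0.05 N and linear speed of level above 0.6 m/s).
It also fails if it takes over 61 s, if anything falls off the work surface, if the arm or the gripper's body presses on something with over 40 N, if the wrist force passes 120 N, or if a joint passes its speed limit or range.

## Working session

There is one attempt and no reset: what is moved stays moved. The work goes in short steps, Python scripts to look and compute and a tool call to move; the robot and the scene stay as the last step left them, time stands still between calls to the robot, and variables do not carry over. Pictures are saved under pics/ and viewed, at most 10 in all, crops included, and the job is handed in when it is done.

Besides the shell and the picture viewer there is one more tool, called in YAML: its name, and indented under it one key for each argument. arm_command: Moves the arm, as the interface text tells. Scaled input: -1 to 1 covers 20 cm each way for a shift and 120 degrees each way for a turn. Its arguments: {"type":"object","properties":{"rows":{"type":"array","items":{"type":"array"}},"squeeze":{"type":"number"}},"required":["rows"]}

```bash
mkdir -p pics
cat > h.py <<'E'
from plant import *
import numpy as np, cv2
from scipy.spatial.transform import Rotation as R
def snap(n,f):
    c=calibration(n); p,d=camera(n); cv2.imwrite('pics/'+f+'.png',p); np.savez('pics/'+f+'.npz',p=p,d=d,K=c['camera_matrix'],T=c['world_from_camera'])
def pt(f,u,v,z=None):
    a=np.load('pics/'+f+'.npz'); K,T,d=a['K'],a['T'],a['d']
    r=np.linalg.inv(K)@[u,v,1]
    if z is None: c=r*np.median(d[v-1:v+2,u-1:u+2])
    else:
        w=T[:3,:3]@r; c=r*(z-T[2,3])/w[2]
    return (T[:3,:3]@c+T[:3,3]).round(4)
E
python3 - <<'E'
from h import *
s=observe(); print(s)
snap('top','top0'); snap('scene','scene0')
a=cv2.imread('pics/top0.png');cv2.imwrite('pics/top0v.png',cv2.resize(a,(800,600)))
E
```

```text
{'time': 0.0, 'qpos': array([-1.34837042e+00,  1.31118673e-01,  1.48929606e+00,  4.10493035e-06,
        1.52300622e+00, -8.53853273e-02]), 'qd': array([ 1.97151371e-05,  2.29825680e-04,  5.31090995e-04,  1.49819826e-03,
       -1.46524539e-04, -1.35250678e-03]), 'tau': array([ 1.95921442e-03, -5.69393277e+01, -5.00553596e+01, -1.55539610e-04,
        1.46685925e-02, -1.22668020e-06]), 'position': array([ 0.18168164, -0.57119848,  0.20366065]), 'tcp_rot': array([-3.10265600e+00, -4.81322230e-01,  1.90092932e-04]), 'ft_force': array([ 0.05014094, -0.82067593, -0.44077679]), 'wrist_torque': array([ 0.02866909, -0.02282086,  0.00594993]), 'gripper_force': 0.0, 'opening': 0.0852933352446079}
```

View pics/top0v.png

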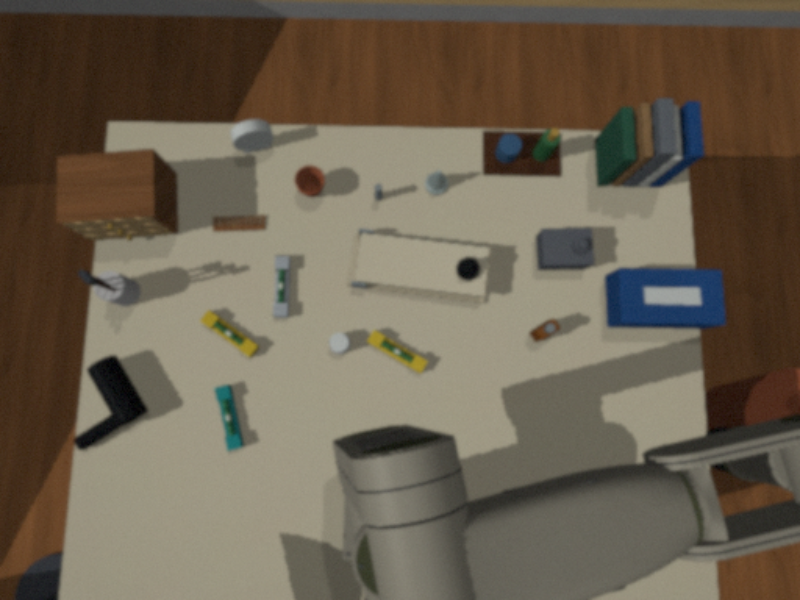

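View pics/scene0.png

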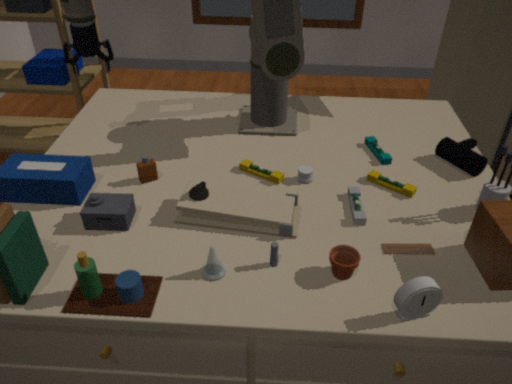

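The level (grey, green vial) is at about (281,286) in the enlarged top view, running from (282,257) to (281,316). The knob is at (468,268), the shelf spans x 355–490, and the hinge is on its left.

Run:
```python
from h import *
k=.64
for n,u,v,z in [('lev',281,286,.026),('levA',282,257,.026),('levB',281,316,.026),('knob',468,268,.085),('sh hinge top',362,235,.045),('sh hinge bot',355,283,.045),('sh kn top',491,245,.056),('sh kn bot',486,297,.056),('jar',340,343,.04),('perf',545,330,.08),('lip',378,192,.068),('cone',436,182,.05)]:
    print(n,pt('top0',u*k,v*k,z),pt('top0',int(u*k),int(v*k)))
a=cv2.imread('pics/top0.png')[130:230,120:340];cv2.imwrite('pics/top0c.png',cv2.resize(a,None,fx=3.6,fy=3.6,interpolation=cv2.INTER_CUBIC))
```

```text
lev [0.5161 0.2746 0.026 ] [0.5159 0.2776 0.0271]
levA [0.5881 0.2757 0.026 ] [0.5913 0.2787 0.0203]
levB [0.4429 0.2711 0.026 ] [0.4441 0.2748 0.023 ]
knob [ 0.5563 -0.17    0.085 ] [ 0.5568 -0.1671  0.0916]
sh hinge top [0.6421 0.081  0.045 ] [0.6456 0.084  0.0379]
sh hinge bot [0.5233 0.0947 0.045 ] [0.5241 0.0955 0.0431]
sh kn top [ 0.6204 -0.2298  0.056 ] [ 0.638  -0.239   0.0024]
sh kn bot [ 0.4935 -0.2165  0.056 ] [ 5.034e-01 -2.264e-01  2.000e-04]
jar [0.3795 0.1263 0.04  ] [0.3812 0.1284 0.0429]
perf [ 0.415  -0.3474  0.08  ] [ 0.4171 -0.3481  0.0674]
lip [0.7435 0.0441 0.068 ] [0.7494 0.0478 0.0612]
cone [ 0.7787 -0.0974  0.05  ] [ 0.783  -0.0978  0.0438]
```

View pics/top0c.png

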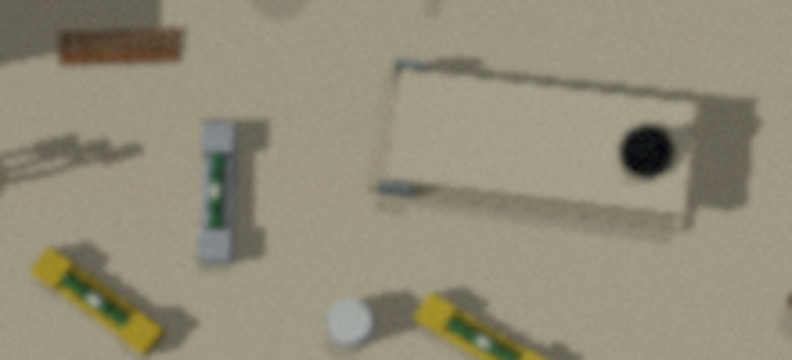

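arm_command:
  rows:
    - [0,[0.12,-0.11,0],0]
    - [0,[0.24,-0.22,0],0]
    - [0,[0.36,-0.33,0],0]
    - [0,[0.48,-0.45,0],0]
    - [0,[0.6,-0.56,0],0]
    - [0,[0.72,-0.67,0],0]
    - [0,[0.84,-0.78,0],0]
    - [0,[0.95,-0.9,0],0]
  squeeze: 40

```text
time: 0.77
position: [0.3088, -0.3411, 0.2043]
tcp_rot: [-3.104, -0.481, 0.0]
ft_force: [0.0, -1.4, -0.7]
opening: 0.0854
gripper_force: 0.0
```

arm_command:
  rows:
    - [0,[0.12,-0.11,0],0]
    - [0,[0.24,-0.22,0],0]
    - [0,[0.36,-0.33,0],0]
    - [0,[0.48,-0.45,0],0]
    - [0,[0.6,-0.56,0],0]
    - [0,[0.72,-0.67,0],0]
    - [0,[0.84,-0.78,0],0]
    - [0,[0.95,-0.9,0],0]

```text
time: 1.43
position: [0.4353, -0.112, 0.2044]
tcp_rot: [-3.104, -0.482, 0.0]
ft_force: [1.0, -0.5, -0.2]
opening: 0.0856
gripper_force: 0.0
```

Run:
```python
from h import *
snap('wrist','wk'); s=observe(); print(s['time'],s['position'],s['tcp_rot'],s['qpos'])
a=cv2.imread('pics/wk.png');cv2.imwrite('pics/wkv.png',cv2.resize(a,(768,576)))
```

```text
1.4833 [ 0.43701444 -0.10724894  0.20439602] [-3.10064037e+00 -4.85017501e-01 -2.50167870e-03] [-0.35784766 -0.2873094   1.88466971  0.00361198  1.5444367   0.90251808]
```

View pics/wkv.png

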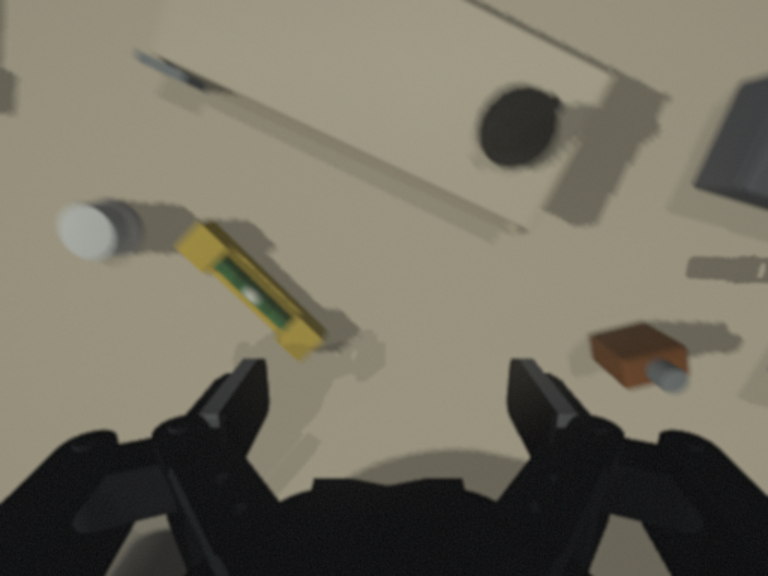

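The knob sits at about (518,126) but its bar can't be made out, so I'll stretch the contrast there while moving on.

Run:
```python
from h import *
a=np.load('pics/wk.npz'); p=a['p'];d=a['d']
c=p[45:125,300:400].astype(float); c=np.clip((c-10)*5,0,255).astype(np.uint8)
c=cv2.resize(c,None,fx=5,fy=5,interpolation=cv2.INTER_CUBIC)
# height map
K,T=a['K'],a['T'];v,u=np.mgrid[45:125,300:400];D=d[45:125,300:400]
P=np.stack([(u-K[0,2])/K[0,0]*D,(v-K[1,2])/K[1,1]*D,D],-1)@T[:3,:3].T+T[:3,3]
z=P[...,2]; zz=np.clip((z-.04)/.06*255,0,255).astype(np.uint8)
zz=cv2.applyColorMap(cv2.resize(zz,None,fx=3,fy=3),cv2.COLORMAP_JET)
o=np.zeros((400,800,3),np.uint8);o[:,:500]=c;o[:240,500:]=zz;cv2.imwrite('pics/knobc.png',o)
m=(z>.079)&(z<.11);q=P[m][:,:2];print(m.sum(),z.max(),q.mean(0)); w,V=np.linalg.eigh(np.cov(q.T));print(np.sqrt(w),V[:,1],np.arctan2(V[1,1],V[0,1]))
```

```text
699 0.3733747396098927 [ 0.56105359 -0.17109318]
[0.00374338 0.01331558] [-0.80739508  0.59001118] 2.5105199663488365
```

View pics/knobc.png

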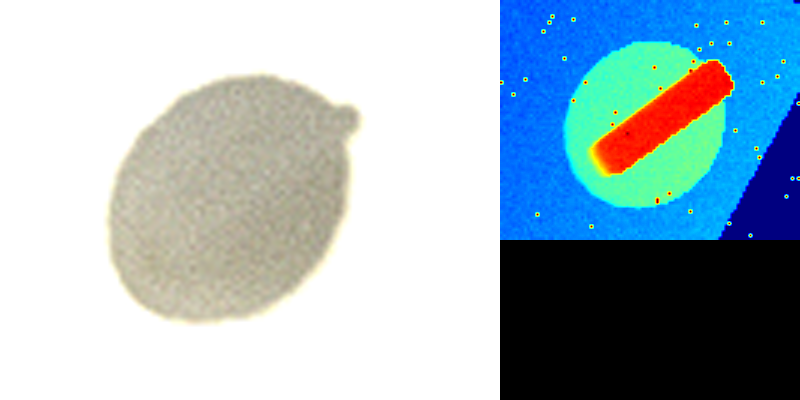

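arm_command:
  rows:
    - [0,[0.12,-0.11,0],0]
    - [0,[0.24,-0.22,0],0]
    - [0,[0.36,-0.33,0],0]
    - [0,[0.48,-0.45,0],0]
    - [0,[0.6,-0.56,0],0]
    - [0,[0.72,-0.67,0],0]
    - [0,[0.84,-0.78,0],0]
    - [0,[0.95,-0.9,0],0]

```text
time: 2.15
position: [0.5619, 0.1167, 0.2041]
tcp_rot: [3.104, 0.482, -0.001]
ft_force: [1.1, 0.1, -0.6]
opening: 0.0854
gripper_force: 0.0
```

arm_command:
  rows:
    - [0,[0,-0.15,0],0.03]
    - [0,[0,-0.3,0],0.06]
    - [0,[0,-0.45,0],0.1]
    - [0,[0,-0.6,0],0.133]
    - [0,[0,-0.75,0],0.133]
    - [0,[0,-0.85,0],0.133]
    - [0,[0,-0.85,0],0.133]
    - [0,[0,-0.85,0],0.133]

```text
time: 2.82
position: [0.5093, 0.2781, 0.2042]
tcp_rot: [3.141, 0.05, -0.001]
ft_force: [0.5, 0.2, 0.4]
opening: 0.085
gripper_force: 0.0
```

Run:
```python
from h import *
snap('wrist','wl'); s=observe(); print(s['time'],s['position'],s['tcp_rot'],s['qpos'])
a=cv2.imread('pics/wl.png');cv2.imwrite('pics/wlv.png',cv2.resize(a,(768,576)))
```

```text
2.8667 [0.50969839 0.27723402 0.2042125 ] [ 3.14049925e+00  4.74140987e-02 -1.02580924e-03] [ 4.10093129e-01  7.83598974e-02  1.54475406e+00 -4.27925563e-04
  1.51936457e+00  1.95071868e+00]
```

View pics/wlv.png

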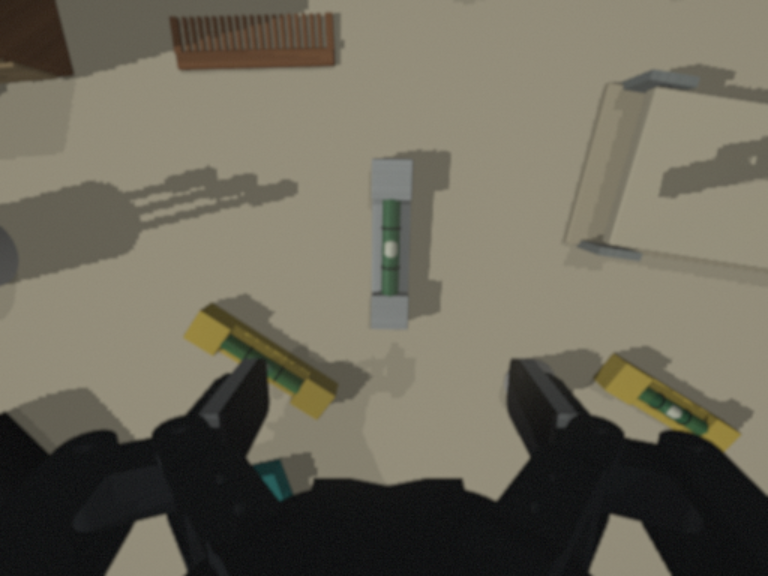

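Level in the wrist picture: far end (391,160), rings at (391,228) and (390,267), near block ending around (390,327).

Run:
```python
from h import *
for u,v,z in [(391,159,.026),(390,326,.02),(391,228,.022),(390,267,.022),(391,198,.026),(390,293,.026),(391,247,.024)]:
    print(pt('wl',u/1.5,v/1.5,z),pt('wl',int(u/1.5),int(v/1.5)))
```

```text
[0.5933 0.2769 0.026 ] [0.5933 0.2777 0.0249]
[0.4453 0.2727 0.02  ] [0.4478 0.2728 0.0251]
[0.5366 0.2749 0.022 ] [0.5371 0.2758 0.0258]
[0.5021 0.2746 0.022 ] [0.5031 0.2747 0.0264]
[0.5622 0.2759 0.026 ] [0.5621 0.2767 0.0254]
[0.4791 0.2739 0.026 ] [0.4793 0.2739 0.0249]
[0.5204 0.2744 0.024 ] [0.5216 0.2753 0.026 ]
```

arm_command:
  rows:
    - [0,[0.05,0.01,0.16],0]
    - [0,[0.05,0.01,0.34],0]
    - [0,[0.05,0.01,0.52],0]
    - [0,[0.05,0.01,0.7],0]
    - [0,[0.05,0.01,0.84],0]
    - [0,[0.05,0.01,0.93],0]
    - [0,[0.05,0.01,0.98],0]
    - [0,[0.05,0.01,1.0],0]

```text
time: 3.53
position: [0.5189, 0.274, 0.0025]
tcp_rot: [3.14, 0.044, -0.005]
ft_force: [-0.5, -0.3, -0.1]
opening: 0.0855
gripper_force: 0.0
```

arm_command:
  rows:
    - [0.3,[0,0,0.008],0]
    - [0.5,[0,0,0.008],0]
    - [0.7,[0,0,0.008],0]
    - [0.9,[0,0,0.008],0]
    - [0.9,[0,0,0.008],0]
    - [0.9,[0,0,0.008],0]
    - [0.9,[0,0,0.008],0]
    - [0.9,[0,0,0.008],0]
  squeeze: 40

```text
time: 4.2
position: [0.52, 0.2759, 0.0033]
tcp_rot: [-3.141, -0.046, -0.0]
ft_force: [-0.0, 0.1, -0.2]
opening: 0.0087
gripper_force: 0.0
```

Run:
```python
from h import *
snap('wrist','w2');snap('top','t2'); s=observe(); print(s['time'],s['opening'],s['gripper_force'])
a=cv2.imread('pics/w2.png');b=cv2.resize(cv2.imread('pics/t2.png')[110:260,100:300],(400,300))
o=np.zeros((384,800,3),np.uint8);o[:,:400]=cv2.resize(a,(400,384))
o[:300,400:]=b;cv2.imwrite('pics/w2v.png',o)
```

```text
4.3 0.008524206330314083 0.0
```

View pics/w2v.png

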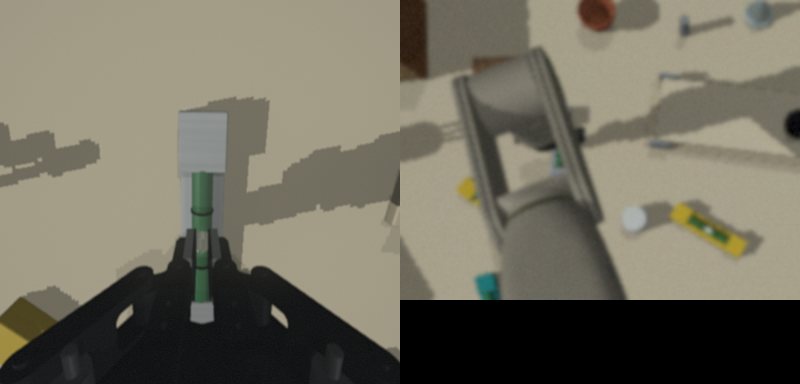

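Run:
```python
from h import *
s=512/400
for n,u,v in [('farblock',203,140),('bar side',187,200),('vial',203,190),('bubble',203,240),('nearblock',203,312),('fingL',190,245),('fingR',218,245),('fingLtop',192,234),('fingRtop',215,234),('table',120,200)]:
    print(n,pt('w2',int(u*s),int(v)))
a=np.load('pics/w2.npz')['p'][200:340,190:330]
a=np.clip(a.astype(float)*2.5,0,255).astype(np.uint8)
cv2.imwrite('pics/w2c.png',cv2.resize(a,(560,560),interpolation=cv2.INTER_CUBIC))
```

```text
farblock [0.5786 0.2765 0.0258]
bar side [0.5409 0.2877 0.0136]
vial [0.5508 0.2756 0.0255]
bubble [0.5204 0.2747 0.0264]
nearblock [0.469  0.2731 0.0257]
fingL [0.531  0.2828 0.0548]
fingR [0.5313 0.2655 0.0543]
fingLtop [0.531  0.2825 0.042 ]
fingRtop [0.5314 0.2666 0.0417]
table [ 5.348e-01  3.465e-01 -5.000e-04]
```

View pics/w2c.png

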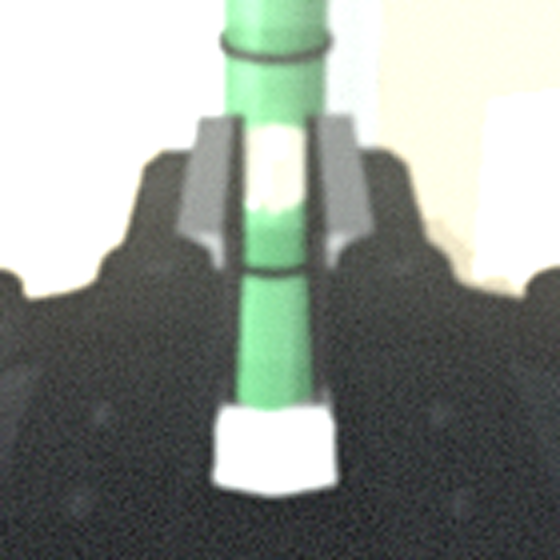

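The fingers closed above the level: the depth puts their tips at about z 0.036, though the stated TCP is at 0.003. The level hasn't moved. I'll open and measure the true tip height.

arm_command:
  rows:
    - [0.35,[0,0,0],0]
    - [0.35,[0,0,0],0]
    - [0.35,[0,0,0],0]
    - [0.35,[0,0,0],0]
    - [0.35,[0,0,0.02],0]
    - [0.35,[0,0,0.04],0]
    - [0.35,[0,0,0.05],0]
    - [0.35,[0,0,0.05],0]

```text
time: 4.97
position: [0.5192, 0.2755, -0.008]
tcp_rot: [3.141, 0.046, -0.003]
ft_force: [0.3, -0.1, -0.4]
opening: 0.0559
gripper_force: 0.0
```

```bash
cat >> h.py <<'E'
def cloud(f):
    a=np.load('pics/'+f+'.npz');K,T,D=a['K'],a['T'],a['d'];v,u=np.mgrid[:384,:512]
    return np.stack([(u-K[0,2])/K[0,0]*D,(v-K[1,2])/K[1,1]*D,D],-1)@T[:3,:3].T+T[:3,3],a['p']
E
python3 - <<'E'
from h import *
snap('wrist','w3'); s=observe(); print(s['time'],s['position'],s['opening'],s['ft_force'])
T=np.load('pics/w3.npz')['T'];print(T.round(3), R.from_rotvec(s['tcp_rot']).as_matrix().round(3))
P,p=cloud('w3')
dark=p.max(-1)<95
for lo in np.arange(0,.09,.008):
    m=dark&(P[...,2]>lo)&(P[...,2]<lo+.008)&(abs(P[...,0]-.52)<.03)
    if m.sum()>5:
        q=P[m];print(round(lo,3),m.sum(),q.min(0).round(3),q.max(0).round(3))
E
```

```text
5.0167 [ 0.51939416  0.27558884 -0.00764492] 0.055763402964667384 [-0.0313573  -0.84379366  0.62934443]
[[ 0.03  -0.96  -0.277  0.589]
 [-1.    -0.028 -0.009  0.277]
 [ 0.001  0.277 -0.961  0.161]
 [ 0.     0.     0.     1.   ]] [[ 1.     0.029 -0.001]
 [ 0.029 -1.    -0.001]
 [-0.001  0.    -1.   ]]
0.0 8 [0.49 0.24 0.  ] [0.511 0.243 0.001]
0.008 330 [0.49  0.258 0.011] [0.538 0.285 0.015]
0.016 612 [0.49  0.246 0.017] [0.55  0.302 0.024]
0.024 1083 [0.49  0.236 0.024] [0.55  0.314 0.032]
0.032 552 [0.508 0.234 0.032] [0.532 0.316 0.04 ]
0.04 639 [0.508 0.234 0.04 ] [0.532 0.316 0.048]
0.048 717 [0.508 0.234 0.048] [0.532 0.316 0.056]
0.056 783 [0.509 0.231 0.056] [0.533 0.32  0.064]
0.064 1262 [0.508 0.216 0.064] [0.535 0.334 0.072]
0.072 5762 [0.505 0.214 0.072] [0.535 0.336 0.08 ]
0.08 3122 [0.505 0.212 0.08 ] [0.538 0.338 0.088]
0.088 5693 [0.504 0.211 0.088] [0.538 0.339 0.096]
```

The tips are about 33 mm behind the stated TCP, and it read z=-0.008 with no contact. I'll go 20 mm lower and close.

arm_command:
  rows:
    - [0.35,[0,0,0.03],0]
    - [0.35,[0,0,0.06],0]
    - [0.35,[0,0,0.085],0]
    - [0.35,[0,0,0.1],0]
    - [0.35,[0,0,0.1],0]
    - [0.8,[0,0,0.1],0]
    - [0.8,[0,0,0.1],0]
    - [0.8,[0,0,0.1],0]

```text
time: 5.68
position: [0.5204, 0.276, -0.0264]
tcp_rot: [-3.141, -0.046, -0.001]
ft_force: [1.0, -0.0, -1.9]
opening: 0.0329
gripper_force: 41.1
```

arm_command:
  rows:
    - [0.9,[0,0,0],0]
    - [0.9,[0,0,0],0]
    - [0.9,[0,0,0],0]
    - [0.9,[0,0,0],0]
    - [0.9,[0,0,-0.02],0]
    - [0.9,[0,0,-0.06],0]
    - [0.9,[0,0,-0.1],0]
    - [0.9,[0,0,-0.15],0]

```text
time: 6.35
position: [0.5196, 0.2757, 0.0036]
tcp_rot: [3.141, 0.046, -0.001]
ft_force: [0.3, 0.1, -1.1]
opening: 0.0326
gripper_force: 41.2
```

arm_command:
  rows:
    - [0.9,[0,0,-0.07],0]
    - [0.9,[0,0,-0.14],0]
    - [0.9,[0,0,-0.21],0]
    - [0.9,[0,0,-0.28],0]
    - [0.9,[0,0,-0.35],0]
    - [0.9,[0,0,-0.42],0]
    - [0.9,[0,0,-0.46],0]
    - [0.9,[0,0,-0.48],0]

```text
time: 7.02
position: [0.5213, 0.2764, 0.1021]
tcp_rot: [-3.14, -0.046, -0.006]
ft_force: [-0.1, 0.4, -1.3]
opening: 0.0327
gripper_force: 41.2
```

Run:
```python
from h import *
P,p=cloud('wl')
P2,_=cloud('wk'); P0,_=cloud('top0')
for n,Q,w in [('wk',P2,0),('top',P0,0)]:
    z=Q[...,2]; m=(z>.04)&(z<.064)&(Q[...,0]>.47)&(Q[...,0]<.66)&(Q[...,1]>-.25)&(Q[...,1]<.13)
    m=cv2.morphologyEx(m.astype(np.uint8),cv2.MORPH_OPEN,np.ones((3,3)))>0
    q=Q[m]; xy=q[:,:2].astype(np.float32)*1000
    print(n,m.sum(),cv2.minAreaRect(xy), np.linalg.lstsq(np.c_[q[:,:2],np.ones(len(q))],q[:,2],rcond=None)[0])
    b=(z>.078)&(z<.1)&(Q[...,0]>.5)&(Q[...,0]<.62)&(Q[...,1]>-.22)&(Q[...,1]<-.12);print(' bar',cv2.minAreaRect(Q[b][:,:2].astype(np.float32)*1000),b.sum())
    b=(z>.0635)&(z<.075)&(Q[...,0]>.5)&(Q[...,0]<.62)&(Q[...,1]>-.22)&(Q[...,1]<-.12);print(' disc',cv2.minEnclosingCircle(Q[b][:,:2].astype(np.float32)*1000),b.sum())
s=observe();print(s['time'],s['position'],s['qpos'])
```

```text
wk 25028 ((570.891357421875, -61.12486267089844), (322.1160888671875, 123.43751525878906), 85.28775024414062) [-0.00333077 -0.0450262   0.04973451]
 bar ((561.2673950195312, -171.83041381835938), (13.150528907775879, 44.79856872558594), 54.03287124633789) 705
 disc ((561.5996704101562, -173.11712646484375), 27.91751480102539) 1636
top 2421 ((572.7716674804688, -64.6676025390625), (314.36846923828125, 126.37445068359375), 85.24406433105469) [-0.00223761 -0.04544506  0.04970045]
 bar ((560.5986938476562, -170.68634033203125), (13.004546165466309, 44.913719177246094), 53.84065246582031) 47
 disc ((559.9290161132812, -197.16387939453125), 53.05375289916992) 125
7.0167 [0.5212849  0.2763771  0.10210657] [4.00606040e-01 1.69591499e-01 1.63551579e+00 1.59006499e-05
 1.33260238e+00 1.94216016e+00]
```

arm_command:
  rows:
    - [0.9,[0.01,0.08,0],-0.05]
    - [0.9,[0.02,0.2,0],-0.1]
    - [0.9,[0.04,0.32,0],-0.16]
    - [0.9,[0.06,0.44,0],-0.22]
    - [0.9,[0.08,0.58,0],-0.28]
    - [0.9,[0.1,0.72,0],-0.34]
    - [0.9,[0.11,0.83,0],-0.4]
    - [0.9,[0.11,0.9,0],-0.45]

```text
time: 7.68
position: [0.5473, 0.0942, 0.099]
tcp_rot: [2.774, 1.474, -0.001]
ft_force: [-0.7, 1.5, -1.9]
opening: 0.0327
gripper_force: 41.2
```

```bash
cat >> h.py <<'E'
def go(x,y,z,a):
    s=observe();M=R.from_rotvec(s['tcp_rot']).as_matrix();a0=np.arctan2(M[1,0],M[0,0])
    d=M.T@(np.array([x,y,z])-s['position']);t=np.rad2deg((a0-a+np.pi)%(2*np.pi)-np.pi)/120
    print('t',s['time'],s['position'].round(4),'a',a0.round(3),'shift',(d/.2).round(3),'turn',t.round(3),'q6',s['qpos'][5].round(3),'F',s['ft_force'].round(1))
E
python3 -c "
from h import *
go(.574,-.0175,.102,1.493)"
```

```text
t 7.6833 [0.5473 0.0942 0.099 ] a 0.977 shift [-0.388  0.423 -0.015] turn -0.246 q6 0.673 F [-0.7  1.5 -1.9]
```

arm_command:
  rows:
    - [0.9,[-0.08,0.09,0],-0.05]
    - [0.9,[-0.17,0.18,0],-0.1]
    - [0.9,[-0.26,0.28,0],-0.15]
    - [0.9,[-0.34,0.37,0],-0.2]
    - [0.9,[-0.385,0.42,0.05],-0.24]
    - [0.9,[-0.385,0.42,0.13],-0.24]
    - [0.9,[-0.385,0.42,0.21],-0.24]
    - [0.9,[-0.385,0.42,0.28],-0.24]

```text
time: 8.35
position: [0.5727, -0.0149, 0.042]
tcp_rot: [-2.326, -2.11, 0.001]
ft_force: [0.1, 1.0, -1.7]
opening: 0.0332
gripper_force: 41.2
```

```bash
python3 -c "
from h import *
go(.574,-.0175,.0265,1.493)"
```

```text
t 8.35 [ 0.5727 -0.0149  0.042 ] a 1.473 shift [-0.012  0.008  0.078] turn -0.009 q6 -0.018 F [ 0.1  1.  -1.7]
```

arm_command:
  rows:
    - [0.9,[0,0,0.02],0]
    - [0.9,[0,0,0.04],0]
    - [0.9,[0,0,0.055],0]
    - [0.9,[0,0,0.065],0]
    - [0.9,[0,0,0.07],0]
    - [0.9,[0,0,0.075],0]
    - [0.9,[0,0,0.08],0]
    - [0.9,[0,0,0.08],0]

```text
time: 9.02
position: [0.5734, -0.0144, 0.0273]
tcp_rot: [2.326, 2.112, 0.0]
ft_force: [0.1, 0.7, -1.5]
opening: 0.033
gripper_force: 41.1
```

arm_command:
  rows:
    - [0.9,[0,0,0.005],0]
    - [0.9,[0,0,0.01],0]
    - [0.9,[0,0,0.013],0]
    - [0.9,[0,0,0.016],0]
    - [0.9,[0,0,0.019],0]
    - [0.9,[0,0,0.022],0]
    - [0.9,[0,0,0.022],0]
    - [0.9,[0,0,0.022],0]

```text
time: 9.68
position: [0.5734, -0.0144, 0.0229]
tcp_rot: [2.326, 2.112, 0.0]
ft_force: [-0.3, 0.2, 0.1]
opening: 0.033
gripper_force: 41.4
```

The level is touching the shelf, with its weight taken. I'll release, then rise.

arm_command:
  rows:
    - [0.9,[0,0,0.004],0]
    - [0.9,[0,0,0.007],0]
    - [0.55,[0,0,0.007],0]
    - [0.4,[0,0,0.007],0]
    - [0.2,[0,0,0.007],0]
    - [0,[0,0,0.007],0]
    - [0,[0,0,0.007],0]
    - [0,[0,0,0.007],0]

```text
time: 10.35
position: [0.5732, -0.0144, 0.0212]
tcp_rot: [-2.326, -2.112, 0.0]
ft_force: [-0.8, 0.6, 0.3]
opening: 0.0851
gripper_force: 0.0
```

arm_command:
  rows:
    - [0,[0,0,-0.05],0]
    - [0,[0,0,-0.15],0]
    - [0,[0,0,-0.25],0]
    - [0,[0,0,-0.35],0]
    - [0,[0,0,-0.45],0]
    - [0,[0,0,-0.55],0]
    - [0,[0,0,-0.6],0]
    - [0,[0,0,-0.6],0]

```text
time: 11.02
position: [0.5753, -0.0146, 0.1452]
tcp_rot: [2.323, 2.109, 0.006]
ft_force: [0.9, 0.8, -0.2]
opening: 0.0853
gripper_force: 0.0
```

```bash
cat >> h.py <<'E'
def bubble(f,yk=(.5613,-.172)):
    # along-shelf coordinate s = distance from knob axis of the shelf's centre line
    P,p=cloud(f);e=np.array([np.cos(1.488),np.sin(1.488)]);n=np.array([-e[1],e[0]])
    q=P[...,:2]-np.array(yk);s=q@e;t=q@n
    m=(s>.05)&(s<.26)&(abs(t)<.05)&(P[...,2]>.055)
    b,g,r=[p[...,i].astype(int) for i in range(3)]
    gr=m&(g>r+25)&(g>b+12)
    k=gr.copy()
    print('green',gr.sum(),s[gr].min().round(4),s[gr].max().round(4),'t',np.median(t[gr]).round(4))
    tc=np.median(t[gr]);L=[]
    for a in np.arange(s[gr].min()-.036,s[gr].max()+.036,.003):
        c=m&(s>=a)&(s<a+.003)&(abs(t-tc)<.003)
        L.append((round((a+.0015)*1000),*[int(x) for x in (np.mean(p[c],0) if c.any() else [0]*3)]))
    print(L)
E
python3 - <<'E'
from h import *
snap('top','t4');snap('scene','s4')
go(.5613,-.172,.1,2.513)
bubble('t4')
P,p=cloud('t4')
q=P[(P[...,2]>.06)&(P[...,2]<.09)&(P[...,0]>.52)&(P[...,0]<.62)&(P[...,1]>-.11)&(P[...,1]<.08)]
print(len(q),cv2.minAreaRect(q[:,:2].astype(np.float32)*1000))
E
```

```text
t 11.1167 [ 0.5732 -0.0144  0.1412] a 1.474 shift [-0.79   0.016  0.206] turn -0.496 q6 -0.018 F [-0.8 -0.1 -1.6]
green 21 0.1201 0.198 t 0.0033
[(86, 0, 0, 0), (89, 0, 0, 0), (92, 104, 120, 124), (95, 113, 122, 123), (98, 109, 118, 119), (101, 108, 117, 118), (104, 105, 110, 111), (107, 120, 124, 123), (110, 116, 123, 123), (113, 98, 106, 106), (116, 104, 114, 103), (119, 96, 111, 106), (122, 103, 116, 112), (125, 108, 121, 121), (128, 113, 127, 125), (131, 118, 131, 132), (134, 117, 130, 130), (137, 111, 123, 127), (140, 110, 123, 123), (143, 97, 109, 107), (146, 111, 124, 127), (149, 95, 105, 106), (152, 112, 124, 128), (155, 112, 123, 127), (158, 111, 123, 127), (161, 110, 121, 126), (164, 85, 94, 92), (167, 111, 123, 127), (170, 112, 124, 128), (173, 113, 126, 130), (176, 92, 106, 102), (179, 94, 109, 101), (182, 95, 111, 100), (185, 103, 118, 115), (188, 94, 111, 100), (191, 91, 110, 96), (194, 87, 106, 89), (197, 102, 116, 111), (200, 99, 111, 115), (203, 94, 101, 96), (206, 84, 90, 91), (209, 111, 120, 121), (212, 115, 121, 120), (215, 85, 92, 94), (218, 123, 127, 125), (221, 126, 131, 130), (224, 122, 131, 132), (227, 121, 129, 130), (230, 0, 0, 0), (233, 0, 0, 0)]
250 ((573.2927856445312, -12.710029602050781), (136.7855987548828, 35.77312088012695), 84.02045440673828)
```

arm_command:
  rows:
    - [0,[-0.08,0,0],-0.055]
    - [0,[-0.2,0,0],-0.11]
    - [0,[-0.32,0,0],-0.17]
    - [0,[-0.44,0,0],-0.23]
    - [0,[-0.56,0,0],-0.29]
    - [0,[-0.68,0.01,0],-0.35]
    - [0,[-0.76,0.015,0],-0.41]
    - [0,[-0.79,0.015,0],-0.465]

```text
time: 11.78
position: [0.5594, -0.1741, 0.1389]
tcp_rot: [-1.06, -2.954, 0.001]
ft_force: [-0.7, 0.4, -0.1]
opening: 0.0851
gripper_force: 0.0
```

Run:
```python
from h import *
snap('wrist','w5')
Q,_=cloud('w5');z=Q[...,2]
b=(z>.078)&(z<.1)&(Q[...,0]>.5)&(Q[...,0]<.62)&(Q[...,1]>-.22)&(Q[...,1]<-.12);print(' bar',cv2.minAreaRect(Q[b][:,:2].astype(np.float32)*1000),b.sum(),np.median(z[b]))
go(.5613,-.172,.041,2.513)
```

```text
bar ((560.820068359375, -171.6705780029297), (13.263324737548828, 45.51183319091797), 53.95146942138672) 798 0.09122314361700595
t 11.8333 [ 0.5593 -0.1741  0.1389] a 2.461 shift [-0.003  0.015  0.489] turn -0.025 q6 -1.279 F [ 0.  -1.1 -0.9]
```

arm_command:
  rows:
    - [0,[0,0.01,0.05],-0.025]
    - [0,[0,0.012,0.15],-0.025]
    - [0,[0,0.012,0.25],-0.025]
    - [0,[0,0.012,0.35],-0.025]
    - [0.3,[0,0.012,0.42],-0.025]
    - [0.5,[0,0.012,0.46],-0.025]
    - [0.6,[0,0.012,0.48],-0.025]
    - [0.6,[0,0.012,0.48],-0.025]
  squeeze: 80

```text
time: 12.5
position: [0.5614, -0.1694, 0.0437]
tcp_rot: [-0.99, -2.979, -0.0]
ft_force: [-0.3, 0.1, 0.6]
opening: 0.039
gripper_force: 0.0
```

arm_command:
  rows:
    - [0.8,[0,0,0],0]
    - [1,[0,0,0],0]
    - [1,[0,0,0],0]
    - [1,[0,0,0],0]
    - [1,[0,0,0],0]
    - [1,[0,0,0],0]
    - [1,[0,0,0],0]
    - [1,[0,0,0],0]

```text
time: 13.17
position: [0.5631, -0.1722, 0.0469]
tcp_rot: [0.99, 2.979, -0.004]
ft_force: [-2.0, -6.9, -0.5]
opening: 0.011
gripper_force: 80.7
```

arm_command:
  rows:
    - [1,[0,0,0.01],0]
    - [1,[0,0,0.02],0]
    - [1,[0,0,0.03],0]
    - [1,[0,0,0.04],0]
    - [1,[0,0,0.05],0]
    - [1,[0,0,0.06],0]
    - [1,[0,0,0.06],0]
    - [1,[0,0,0.06],0]

```text
time: 13.83
position: [0.5641, -0.1733, 0.0364]
tcp_rot: [0.99, 2.976, -0.005]
ft_force: [-4.0, -10.4, 7.6]
opening: 0.011
gripper_force: 81.4
```

Run:
```python
from h import *
go(.5613,-.172,.041,2.513)
```

```text
t 13.8333 [ 0.5641 -0.1733  0.0364] a 2.499 shift [ 0.015 -0.003 -0.023] turn -0.007 q6 -1.31 F [ -4.  -10.4   7.6]
```

arm_command:
  rows:
    - [1,[-0.01,-0.004,0.01],0]
    - [1,[-0.018,-0.008,0.02],0]
    - [1,[-0.018,-0.008,0.03],0]
    - [1,[-0.018,-0.008,0.04],0]
    - [1,[-0.018,-0.008,0.05],0]
    - [1,[-0.018,-0.008,0.05],0]
    - [1,[-0.018,-0.008,0.05],0]
    - [1,[-0.018,-0.008,0.05],0]

```text
time: 14.5
position: [0.5671, -0.1753, 0.0308]
tcp_rot: [0.988, 2.976, -0.002]
ft_force: [-17.9, 4.0, 40.8]
opening: 0.0112
gripper_force: 87.2
```

arm_command:
  rows:
    - [1,[0,0,0.01],0]
    - [1,[0,0,0.02],0]
    - [1,[0,0,0.03],0]
    - [1,[0,0,0.03],0]
    - [1,[0,0,0.03],0]
    - [1,[0,0,0.03],0]
    - [1,[0,0,0.03],0]
    - [1,[0,0,0.03],0]

```text
time: 15.17
position: [0.5689, -0.1763, 0.0288]
tcp_rot: [0.987, 2.972, -0.004]
ft_force: [-28.4, 5.4, 65.5]
opening: 0.0112
gripper_force: 92.0
```

Foot is down and I'm pushing too hard, so I'll back off to about 15–20 N.

arm_command:
  rows:
    - [1,[0,0,-0.02],0]
    - [1,[0,0,-0.04],0]
    - [1,[0,0,-0.05],0]
    - [1,[0,0,-0.05],0]
    - [1,[0,0,-0.05],0]
    - [1,[0,0,-0.05],0]
    - [1,[0,0,-0.05],0]
    - [1,[0,0,-0.05],0]

```text
time: 15.83
position: [0.567, -0.1757, 0.0315]
tcp_rot: [0.988, 2.975, -0.003]
ft_force: [-5.3, -3.0, 13.8]
opening: 0.0107
gripper_force: 84.5
```

Run:
```python
from h import *
go(.5613,-.172,.041,2.513)
snap('wrist','w6');snap('top','t6');snap('scene','s6')
a=cv2.resize(cv2.imread('pics/w6.png'),(400,300));b=cv2.resize(cv2.imread('pics/t6.png')[110:260,180:380],(400,300));c=cv2.resize(cv2.imread('pics/s6.png')[160:280,150:310],(400,300))
cv2.imwrite('pics/v6.png',np.vstack([np.hstack([a,b]),np.hstack([c,c*0])]))
```

```text
t 15.8333 [ 0.567  -0.1757  0.0315] a 2.5 shift [ 0.034 -0.002 -0.047] turn -0.006 q6 -1.315 F [-5.3 -3.  13.8]
```

View pics/v6.png

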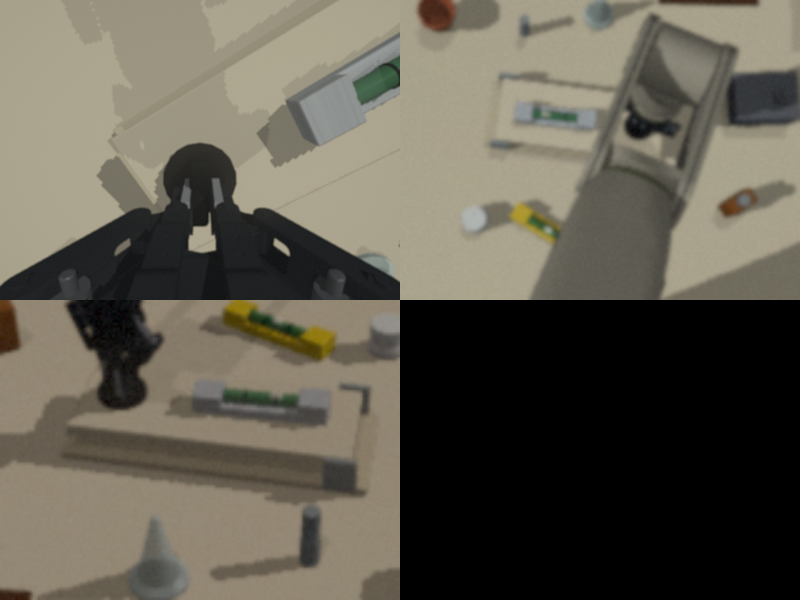

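Foot on its pad. The press went about 4 mm below level, so it needs roughly 0.8 rad clockwise. I'll turn it and raise the command to match.

arm_command:
  rows:
    - [1,[0,0,-0.002],0.05]
    - [1,[0,0,-0.005],0.1]
    - [1,[0,0,-0.007],0.15]
    - [1,[0,0,-0.009],0.2]
    - [1,[0,0,-0.012],0.26]
    - [1,[0,0,-0.014],0.31]
    - [1,[0,0,-0.016],0.35]
    - [1,[0,0,-0.016],0.35]

```text
time: 16.65
position: [0.5656, -0.1758, 0.0349]
tcp_rot: [1.997, 2.42, -0.002]
ft_force: [-11.0, -1.7, 19.9]
opening: 0.0108
gripper_force: 85.4
```

Run:
```python
from h import *
go(.5613,-.172,.041,2.513)
snap('wrist','w7')
P,p=cloud('w7');e=np.array([np.cos(1.488),np.sin(1.488)]);n=np.array([-e[1],e[0]])
q=P[...,:2]-np.array([.5613,-.172]);s=q@e;t=q@n;z=P[...,2]
m=(s>-.04)&(s<.26)&(abs(t)<.055)&(z>.035)&(z<.055)&(p.min(-1)>60);print(m.sum(),s[m].min(),s[m].max(),np.polyfit(s[m],z[m],1))
cv2.imwrite('pics/w7v.png',cv2.resize(p,(768,576)))
```

```text
t 16.65 [ 0.5656 -0.1758  0.0349] a 1.762 shift [ 0.022 -0.018 -0.031] turn -0.359 q6 -0.576 F [-11.   -1.7  19.9]
39925 -0.039976210756290056 0.14254345912753175 [-0.01167393  0.04715989]
```

View pics/w7v.png

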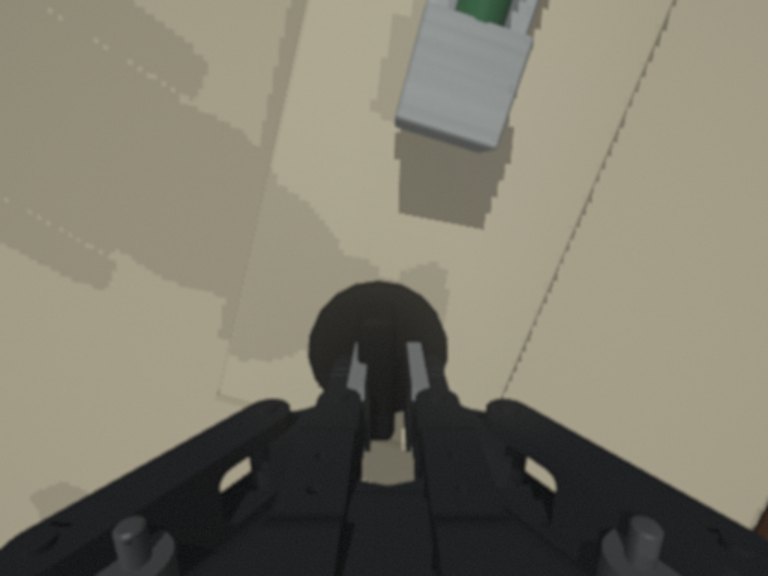

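That was my tenth and last picture: the level's end block is at (465,90) and the vial is mostly out of frame. From here I'll read the slope and the bubble numerically.

```bash
cat >> h.py <<'E'
def slope(f):
    P,p=cloud(f);e=np.array([np.cos(1.488),np.sin(1.488)]);n=np.array([-e[1],e[0]])
    q=P[...,:2]-np.array([.5613,-.172]);s=q@e;t=q@n;z=P[...,2]
    m=(s>-.03)&(s<.245)&(abs(t)<.05)&(z>.032)&(z<.062)&(p.min(-1)>60)
    S,Z,W=s[m],z[m],t[m]
    for _ in range(6):
        A=np.c_[S,W,np.ones(len(S))];c=np.linalg.lstsq(A,Z,rcond=None)[0];r=abs(Z-A@c)<max(.0015,2*np.median(abs(Z-A@c)));S,Z,W=S[r],Z[r],W[r]
    print(f,'slope',c.round(4),len(S),S.min().round(3),S.max().round(3))
def vial(f,zt=.071):
    # colour along the vial centreline by projecting points (camera-independent)
    a=np.load('pics/'+f+'.npz');K,T,p=a['K'],a['T'],a['p'].astype(np.float32);I=np.linalg.inv(T)
    e=np.array([np.cos(1.488),np.sin(1.488)]);n=np.array([-e[1],e[0]]);s=np.arange(.1,.216,.002)
    out=[]
    for t in np.arange(-.012,.013,.001):
        w=np.array([.5613,-.172])+s[:,None]*e+t*n;w=np.c_[w,np.full(len(s),zt),np.ones(len(s))]
        c=(I@w.T)[:3];uv=(K@c);uv=(uv[:2]/uv[2]).astype(np.float32)
        out.append(cv2.remap(p,uv[0][None],uv[1][None],cv2.INTER_LINEAR)[0])
    o=np.array(out);G=o[...,1]-o[...,2]
    i=np.argmax(np.sort(G,1)[:,-25:].mean(1));print(f,'t',i-12)
    for k in (i-1,i,i+1):
        if 0<=k<len(o):print([int(x) for x in G[k]]);
    print([int(x) for x in o[i].mean(-1)])
E
python3 - <<'E'
from h import *
snap('top','t7');snap('scene','s7')
for f in ['wk','t4','top0','w5','w6','w7','t6','t7']:
    try: slope(f)
    except Exception as x: print(f,x)
for f in ['t4','t6','t7','s6','s7']: vial(f)
go(.5613,-.172,.041,2.513)
E
```

```text
wk slope [-0.0453  0.0001  0.0556] 18410 -0.03 0.245
t4 slope [-0.0433 -0.0033  0.0564] 455 -0.03 0.231
top0 slope [-0.0466  0.0042  0.0565] 1024 -0.03 0.245
w5 slope [-0.0432  0.0007  0.0555] 18473 -0.03 0.245
w6 slope [ 0.0022 -0.0005  0.0442] 32102 -0.03 0.17
w7 slope [-0.0109 -0.001   0.0471] 32707 -0.03 0.141
t6 slope [0.0004 0.0034 0.0448] 493 -0.03 0.245
t7 slope [-0.013   0.0051  0.0482] 496 -0.027 0.245
t4 t 4
[6, 6, 6, 6, 6, 7, 7, 11, 17, 22, 28, 26, 23, 17, 12, 9, 7, 8, 9, 11, 12, 12, 11, 10, 10, 9, 7, 5, 5, 4, 4, 6, 8, 9, 10, 13, 16, 21, 25, 30, 33, 36, 37, 37, 38, 39, 39, 39, 33, 27, 21, 15, 11, 8, 6, 5, 5, 5]
[6, 6, 6, 6, 6, 7, 7, 12, 18, 24, 30, 26, 23, 19, 14, 10, 9, 9, 11, 13, 13, 13, 12, 11, 11, 11, 7, 5, 6, 5, 5, 6, 7, 8, 9, 12, 16, 20, 24, 28, 32, 35, 37, 37, 38, 40, 40, 41, 34, 27, 21, 15, 10, 7, 6, 5, 5, 5]
[6, 6, 6, 5, 5, 6, 8, 12, 17, 23, 29, 27, 24, 20, 16, 12, 10, 11, 12, 14, 14, 14, 12, 10, 11, 10, 7, 5, 6, 6, 6, 6, 6, 7, 7, 12, 16, 19, 22, 26, 30, 33, 34, 34, 36, 38, 39, 40, 33, 26, 21, 15, 10, 7, 6, 6, 6, 5]
[144, 145, 145, 145, 145, 140, 134, 123, 112, 1
[... 3335 characters left out ...]
 21, 21, 17, 10, 2, 0, -1, 0, 0, 3, 9, 18, 21, 22, 22, 24, 24, 23, 22, 22, 19, 14, 7, 2, 0, -1, -2, -2, -2, -2]
[-2, -2, -2, -1, -2, -1, 0, 0, 9, 16, 22, 22, 22, 23, 24, 24, 24, 24, 22, 20, 16, 13, 18, 20, 21, 22, 22, 22, 22, 22, 17, 9, 1, -2, -2, -1, -1, 1, 8, 16, 20, 21, 23, 24, 25, 23, 22, 21, 19, 14, 8, 3, 0, -1, -1, -2, -2, -3]
[119, 118, 118, 118, 116, 117, 117, 111, 94, 80, 71, 67, 66, 65, 65, 64, 64, 64, 63, 60, 55, 51, 59, 65, 67, 63, 64, 64, 64, 65, 72, 83, 98, 106, 111, 113, 107, 92, 74, 60, 67, 65, 64, 63, 63, 62, 63, 62, 65, 74, 88, 108, 117, 119, 118, 119, 118, 117]
t 16.8 [ 0.5656 -0.1758  0.0348] a 1.767 shift [ 0.023 -0.018 -0.031] turn -0.356 q6 -0.581 F [-11.7  -2.6  20.8]
```

arm_command:
  rows:
    - [1,[0,0,-0.004],0]
    - [1,[0,0,-0.004],0]
    - [1,[0,0,-0.004],0]
    - [1,[0,0,-0.004],0]
    - [1,[0,0,-0.004],0]
    - [1,[0,0,-0.004],0]
    - [1,[0,0,-0.004],0]
    - [1,[0,0,-0.004],0]

```text
time: 17.47
position: [0.5656, -0.1758, 0.0351]
tcp_rot: [1.99, 2.425, -0.002]
ft_force: [-9.9, -3.1, 15.9]
opening: 0.011
gripper_force: 84.8
```

arm_command:
  rows:
    - [1,[0,0,0],0]
    - [1,[0,0,0],0]
    - [1,[0,0,0],0]
    - [1,[0,0,0],0]
    - [1,[0,0,0],0]
    - [1,[0,0,0],0]
    - [1,[0,0,0],0]
    - [1,[0,0,0],0]

```text
time: 18.13
position: [0.5656, -0.1758, 0.0351]
tcp_rot: [1.99, 2.425, -0.002]
ft_force: [-9.3, -2.9, 16.0]
opening: 0.0107
gripper_force: 84.8
```

arm_command:
  rows:
    - [1,[0,0,0],0]
    - [1,[0,0,0],0]
    - [1,[0,0,0],0]
    - [1,[0,0,0],0]
    - [1,[0,0,0],0]
    - [1,[0,0,0],0]
    - [1,[0,0,0],0]
    - [1,[0,0,0],0]

```text
time: 18.8
position: [0.5656, -0.1758, 0.0351]
tcp_rot: [1.99, 2.425, -0.002]
ft_force: [-9.5, -2.9, 15.2]
opening: 0.0107
gripper_force: 84.8
```

```bash
cat >> h.py <<'E'
def bub(f,zt=.071):
    a=np.load('pics/'+f+'.npz');K,T,p=a['K'],a['T'],a['p'].astype(np.float32);I=np.linalg.inv(T)
    e=np.array([np.cos(1.488),np.sin(1.488)]);n=np.array([-e[1],e[0]]);s=np.arange(.1,.216,.001);out=[]
    for t in np.arange(-.014,.015,.001):
        w=np.array([.5613,-.172])+s[:,None]*e+t*n;w=np.c_[w,np.full(len(s),zt),np.ones(len(s))]
        uv=K@(I@w.T)[:3];uv=(uv[:2]/uv[2]).astype(np.float32);out.append(cv2.remap(p,uv[0][None],uv[1][None],cv2.INTER_LINEAR)[0])
    o=np.array(out);G=o[...,1]-o[...,2];i=np.argmax(np.sort(G,1)[:,-50:].mean(1));g=G[i];h=g.max()*.5
    on=np.where(g>h)[0];lo,hi=on[0],on[-1];gap=np.where(g[lo:hi]<=h)[0]+lo
    print(f,'vial',s[lo].round(3),s[hi].round(3),'bubble gap',s[gap[0]].round(3),s[gap[-1]].round(3),'offset mm (+ to hinge)',(((gap[0]+gap[-1])-(lo+hi))/2).round(1))
E
python3 - <<'E'
from h import *
snap('wrist','w8');snap('top','t8');snap('scene','s8');slope('w8')
for f in ['t6','t7','t8','s8']: bub(f)
go(.5613,-.172,.041,2.513)
E
```

```text
w8 slope [-0.0116 -0.0009  0.0473] 32658 -0.03 0.142
t6 vial 0.117 0.198 bubble gap 0.168 0.179 offset mm (+ to hinge) 16.0
t7 vial 0.117 0.198 bubble gap 0.162 0.176 offset mm (+ to hinge) 11.5
t8 vial 0.117 0.197 bubble gap 0.155 0.169 offset mm (+ to hinge) 5.0
s8 vial 0.117 0.198 bubble gap 0.156 0.17 offset mm (+ to hinge) 5.5
t 18.95 [ 0.5656 -0.1758  0.0351] a 1.767 shift [ 0.023 -0.017 -0.03 ] turn -0.356 q6 -0.582 F [-8.7 -2.6 15.6]
```

arm_command:
  rows:
    - [1,[0,0,0],0]
    - [1,[0,0,0],0]
    - [1,[0,0,0],0]
    - [1,[0,0,0],0]
    - [1,[0,0,0],0]
    - [1,[0,0,0],0]
    - [1,[0,0,0],0]
    - [1,[0,0,0],0]

```text
time: 19.62
position: [0.5656, -0.1758, 0.0351]
tcp_rot: [1.99, 2.425, -0.002]
ft_force: [-9.5, -2.7, 14.9]
opening: 0.0106
gripper_force: 84.8
```

arm_command:
  rows:
    - [1,[0,0,0],0]
    - [1,[0,0,0],0]
    - [1,[0,0,0],0]
    - [1,[0,0,0],0]
    - [1,[0,0,0],0]
    - [1,[0,0,0],0]
    - [1,[0,0,0],0]
    - [1,[0,0,0],0]

```text
time: 20.28
position: [0.5656, -0.1758, 0.0351]
tcp_rot: [1.99, 2.425, -0.002]
ft_force: [-8.5, -3.2, 16.0]
opening: 0.0107
gripper_force: 84.8
```

arm_command:
  rows:
    - [1,[0,0,0],0]
    - [1,[0,0,0],0]
    - [1,[0,0,0],0]
    - [1,[0,0,0],0]
    - [1,[0,0,0],0]
    - [1,[0,0,0],0]
    - [1,[0,0,0],0]
    - [1,[0,0,0],0]

```text
time: 20.95
position: [0.5656, -0.1758, 0.0351]
tcp_rot: [1.99, 2.425, -0.002]
ft_force: [-8.8, -2.9, 15.2]
opening: 0.0109
gripper_force: 84.8
```

Run:
```python
from h import *
snap('top','t9');snap('scene','s9');bub('t9');bub('s9')
```

```text
t9 vial 0.117 0.197 bubble gap 0.156 0.169 offset mm (+ to hinge) 5.5
s9 vial 0.118 0.198 bubble gap 0.156 0.171 offset mm (+ to hinge) 5.5
```

Run:
```python
from h import *
e=np.array([np.cos(1.488),np.sin(1.488)]);n=np.array([-e[1],e[0]])
for f in ['t4','t9','s9','w8']:
    P,p=cloud(f);q=P[...,:2]-np.array([.5613,-.172]);s=q@e;t=q@n;z=P[...,2]
    L=[]
    for c in (.09,.098,.106,.209,.217,.225):
        m=(abs(s-c)<.005)&(abs(t-.003)<.012)&(z>.06)&(z<.09);L.append((c,int(m.sum()),np.median(z[m]).round(4) if m.sum()>2 else 0))
    print(f,L)
    L=[]
    for c in np.arange(-.02,.25,.03):
        m=(abs(s-c)<.01)&(abs(abs(t)-.037)<.012)&(z>.03)&(z<.065)&(p.min(-1)>60);L.append((round(c,2),int(m.sum()),np.median(z[m]).round(4) if m.sum()>2 else 0))
    print('   shelf',L)
```

```text
t4 [(0.09, 6, np.float64(0.077)), (0.098, 20, np.float64(0.0762)), (0.106, 18, np.float64(0.0757)), (0.209, 21, np.float64(0.0723)), (0.217, 17, np.float64(0.0708)), (0.225, 15, np.float64(0.0709))]
   shelf [(np.float64(-0.02), 67, np.float64(0.0569)), (np.float64(0.01), 64, np.float64(0.0562)), (np.float64(0.04), 65, np.float64(0.0545)), (np.float64(0.07), 0, 0), (np.float64(0.1), 68, np.float64(0.0516)), (np.float64(0.13), 45, np.float64(0.0514)), (np.float64(0.16), 16, np.float64(0.0488)), (np.float64(0.19), 56, np.float64(0.0479)), (np.float64(0.22), 66, np.float64(0.0461)), (np.float64(0.25), 0, 0)]
t9 [(0.09, 19, np.float64(0.0706)), (0.098, 20, np.float64(0.0703)), (0.106, 18, np.float64(0.0704)), (0.209, 18, np.float64(0.0705)), (0.217, 19, np.float64(0.0698)), (0.225, 16, np.float64(0.0704))]
   shelf [(np.float64(-0.02), 20, np.float64(0.0487)), (np.float64(0.01), 30, np.float64(0.0473)), (np.float64(0.04), 11, np.float64(0.0468)), (np.float64(0.07), 38, np.float64(0.0483)), (np.float64(0.1), 63, np.float64(0.0469)), (np.float64(0.13), 61, np.float64(0.0464)), (np.float64(
[... 655 characters left out ...]
), 65, np.float64(0.045)), (np.float64(0.19), 60, np.float64(0.0445)), (np.float64(0.22), 44, np.float64(0.0441)), (np.float64(0.25), 78, np.float64(0.0439))]
w8 [(0.09, 1252, np.float64(0.0692)), (0.098, 1313, np.float64(0.0693)), (0.106, 1393, np.float64(0.0693)), (0.209, 0, 0), (0.217, 0, 0), (0.225, 0, 0)]
   shelf [(np.float64(-0.02), 1281, np.float64(0.0475)), (np.float64(0.01), 2280, np.float64(0.0472)), (np.float64(0.04), 2745, np.float64(0.0468)), (np.float64(0.07), 3195, np.float64(0.0464)), (np.float64(0.1), 3733, np.float64(0.046)), (np.float64(0.13), 1826, np.float64(0.0457)), (np.float64(0.16), 0, 0), (np.float64(0.19), 0, 0), (np.float64(0.22), 0, 0), (np.float64(0.25), 0, 0)]
```

The bubble has settled 5.4 mm towards the hinge, so it needs about 0.34 rad more clockwise.

arm_command:
  rows:
    - [1,[0,0,-0.002],0.04]
    - [1,[0,0,-0.005],0.08]
    - [1,[0,0,-0.007],0.12]
    - [1,[0,0,-0.009],0.155]
    - [1,[0,0,-0.009],0.165]
    - [1,[0,0,-0.009],0.165]
    - [1,[0,0,-0.009],0.165]
    - [1,[0,0,-0.009],0.165]

```text
time: 21.72
position: [0.5649, -0.1756, 0.0367]
tcp_rot: [2.378, 2.047, -0.002]
ft_force: [-11.3, -2.4, 17.0]
opening: 0.0109
gripper_force: 85.0
```

arm_command:
  rows:
    - [1,[0,0,0],0]
    - [1,[0,0,0],0]
    - [1,[0,0,0],0]
    - [1,[0,0,0],0]
    - [1,[0,0,0],0]
    - [1,[0,0,0],0]
    - [1,[0,0,0],0]
    - [1,[0,0,0],0]

```text
time: 22.38
position: [0.565, -0.1756, 0.0367]
tcp_rot: [2.378, 2.047, -0.002]
ft_force: [-11.0, -2.1, 16.1]
opening: 0.0109
gripper_force: 85.0
```

arm_command:
  rows:
    - [1,[0,0,0],0]
    - [1,[0,0,0],0]
    - [1,[0,0,0],0]
    - [1,[0,0,0],0]
    - [1,[0,0,0],0]
    - [1,[0,0,0],0]
    - [1,[0,0,0],0]
    - [1,[0,0,0],0]

```text
time: 23.05
position: [0.565, -0.1756, 0.0367]
tcp_rot: [2.378, 2.047, -0.002]
ft_force: [-12.1, -2.7, 17.4]
opening: 0.0111
gripper_force: 85.0
```

arm_command:
  rows:
    - [1,[0,0,0],0]
    - [1,[0,0,0],0]
    - [1,[0,0,0],0]
    - [1,[0,0,0],0]
    - [1,[0,0,0],0]
    - [1,[0,0,0],0]
    - [1,[0,0,0],0]
    - [1,[0,0,0],0]

```text
time: 23.72
position: [0.565, -0.1756, 0.0367]
tcp_rot: [2.378, 2.047, -0.002]
ft_force: [-11.8, -0.8, 17.0]
opening: 0.0111
gripper_force: 85.0
```

arm_command:
  rows:
    - [1,[0,0,0],0]
    - [1,[0,0,0],0]
    - [1,[0,0,0],0]
    - [1,[0,0,0],0]
    - [1,[0,0,0],0]
    - [1,[0,0,0],0]
    - [1,[0,0,0],0]
    - [1,[0,0,0],0]

```text
time: 24.38
position: [0.565, -0.1756, 0.0367]
tcp_rot: [2.378, 2.047, -0.002]
ft_force: [-11.6, -2.6, 16.4]
opening: 0.0108
gripper_force: 85.0
```

Run:
```python
from h import *
snap('top','ta');snap('scene','sa');snap('wrist','wa');bub('ta');bub('sa');slope('wa');slope('sa');slope('s9');slope('s4');go(.56,-.17,.04,1.4)
e=np.array([np.cos(1.488),np.sin(1.488)]);n=np.array([-e[1],e[0]])
for f in ['s4','s9','sa','ta']:
    P,p=cloud(f);q=P[...,:2]-np.array([.5613,-.172]);s=q@e;t=q@n;z=P[...,2]
    m=(s>.08)&(s<.24)&(abs(t-.003)<.012)&(z>.065)&(z<.09);m&=(s<.112)|(s>.204)
    print(f,'level top slope',np.polyfit(s[m],z[m],1).round(4),m.sum())
```

```text
ta vial 0.117 0.197 bubble gap 0.15 0.164 offset mm (+ to hinge) 0.0
sa vial 0.117 0.199 bubble gap 0.151 0.165 offset mm (+ to hinge) 0.0
wa slope [-0.0174 -0.0008  0.0486] 32633 -0.03 0.128
sa slope [-0.0146  0.0031  0.0481] 786 -0.03 0.245
s9 slope [-0.0116  0.0023  0.0471] 815 -0.03 0.245
s4 slope [-0.0418 -0.0008  0.0551] 800 -0.03 0.245
t 24.5333 [ 0.5649 -0.1756  0.0367] a 1.422 shift [ 0.024 -0.029 -0.017] turn 0.01 q6 -0.236 F [-11.5  -2.8  17. ]
s4 level top slope [-0.0366  0.0787] 112
s9 level top slope [0.0064 0.0682] 115
sa level top slope [0.0009 0.0695] 111
ta level top slope [0.0022 0.0704] 103
```

```bash
python3 -c "
from plant import *
print(close_job())"
```

```text
the job is handed in; nothing more can be done
None
```

The job is handed in, but no verdict came back. The level lies free on the shelf, and the gripper still holds the knob and presses with about 17 N, which should leave about 10 N on the foot. The bubble read 0.0 mm off centre from two cameras. While finding the pad I briefly pressed at about 65 N, well above the 10–20 N intended. I did not re-check the bystanders, and the shelf's slope by depth (about 15 mrad) disagreed with the bubble, so I went by the bubble.

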